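# Crank down the rover's stabiliser jack

### The job

Wind the crank of the jack on the side of the little rover clockwise, as seen from the handle's end, until its foot has come down on the plywood pad below and the crank has grown clearly stiffer, about a quarter turn past first touch and no more than about a third of a turn. Then let go of the crank and move clear, leaving the loose things on the bench and on the rover's deck where they are.

Things in the scene. Friction and masses are not known exactly. Their poses are not given: they have to be found in the camera images.
- jack: Steel stabiliser jack fixed to the rover's long side: vertical 36 mm square tube, grey gearbox on top. Origin on the leg's vertical axis, 0 to 20 mm above bench level (it is clamped higher or lower); z up, y away from the rover's deck. The crank shaft leaves the gearbox leaning 35 degrees from vertical towards the jack's -x: direction (-0.574, 0, 0.819) in its frame.
- hub (a point): Centre of the crank's rotation, on the shaft axis in the mid-plane of the crank arm; at (-0.030, 0, 0.195) m in the jack's frame. The arm is flat steel 20 mm wide and 7 mm thick.
- crank (a joint): Crank angle, rad; grows clockwise seen from the handle's end; 5 mm of foot descent per rad. 0: arm to the jack's -x and down; pi/2: to its +y. Starts at -1.2 to 1.2; the foot touches after 4.5 to 11.5 rad more. Friction 0.48 N m (about 9 N at the handle while turning, less when stopped); stays where left. Once the foot bears, torque grows 0.175 N m per rad (3.2 N at the handle).
- handle (a point): Middle of the crank's black plastic handle: a grip 24 to 26 mm thick, 60 mm long, parallel to the shaft, 55 mm from the shaft axis, spinning freely on its pin (a gripper can keep its orientation all round). The point is on the handle's axis, 38 mm above the arm's mid-plane along the shaft; the handle runs from 6 to 66 mm above it.
- foot: Round steel foot of the jack, 68 mm across and 7 mm thick, at the bottom of the leg, on a stiff spring (7 N per mm) inside it. Origin at the centre of its underside.
- pad: Loose plywood pad, 120 x 120 x 18 mm, lying flat on the bench under the foot. Origin at the centre of its underside.
- bar_end (a point): Free end of the lamp bar: a 20 mm square aluminium bar with lamp pods on its +x side, along the jack's y above the crank, its axis 28 mm to the +x side of the jack's axis and 375 mm above the bench. A tool pointing straight down cannot follow the crank all round beneath it; one in line with the leaning shaft has room.
- rover: The rover, fixed: a 420 x 260 mm fibreboard deck, top 120 mm above the bench, on four treaded 110 mm wheels. Origin on the bench under the deck's centre, x along the deck; the jack stands at (0, 0.155) m in its frame with the same axes. The lamp bar's 20 mm mast stands on the deck at (0.028, -0.035) m; the bar runs from y = -0.045 to 0.225 m.
- battery: Bystander: battery pack of three cells, 76 x 62 x 26 mm, loose on the deck. Origin: centre of underside.
- spare_wheel: Bystander: spare wheel 110 mm across, 42 mm thick, lying flat beside the rover. Origin: centre of underside.
- screwdriver: Bystander: screwdriver, 190 mm, lying on the bench beside the jack.
- transformer: Bystander: small transformer, 90 x 62 x 52 mm, on the bench. Origin: centre of underside.
- coil: Bystander: flat white coil ring 90 mm across, 6 mm thick, on the bench.
- meter: Bystander: grey meter, 150 x 75 x 32 mm (40 with its dial), lying on the bench. Origin: centre of underside.
- driver_board: Bystander: bare circuit board, 60 x 50 mm, 23 mm high, on the bench. Origin: centre of underside.

How it is judged:
By the outcome, as a careful person would: the job done as asked, in the order asked, and still so for the second after the job is handed in, with the robot touching nothing.
It also fails if it takes over 67 s, if anything falls off the work surface, if the arm or the gripper's body presses on something with over 40 N, if the wrist force passes 120 N, or if a joint passes its speed limit or range.

### The arm

A 6-joint arm with a two-finger parallel gripper is mounted at the origin on the work surface. World frame = base frame: x ahead of the robot, y to its left, z up, the work surface at z = 0. Lengths are in mm, angles in rad, forces in N, time in s.
With the tool pointing down it reaches from about 275 to 850 mm from the base axis. Payload 19 kg.
Tool frame: the origin (TCP) lies midway between the tips of the shut fingers; the grasp point (between the pads) lies behind it (arm.grip_depth is the z of the grasp point in the tool frame, in mm); z points along the fingers, x is the direction in which the jaws open and shut, and the axes are right-handed (so a half turn about z gives the same grasp; the last joint's range is limited). The gripper opens to 85 mm and grips with 20 to 120 N. Pads are 22 mm wide; open, the fingers measure 114 mm over their backs; the gripper's body (76 mm by 85 mm) begins 54 mm behind the grasp point. The pads swing forward as they close: fully open they stand 13 mm farther back than shut.
Start: joints at [-0.134, 0.15, 1.437, -0, 1.554, -0.134], TCP at [574.97, -0.016, 231.267] pointing down, gripper open.
Joint ranges: [-2.8, 2.8], [-0.68, 2.1], [0.12, 2.68], [-1.39, 4.53], [0.16, 2.79], [-2.81, 2.81]. Speed limits (rad/s): [1.89, 1.89, 2.22, 3.01, 3.01, 3.01].

### API

Orientations are given as a unit quaternion [w, x, y, z].
In Python, from station import arm, get_image, camera_params, job gives the robot as it stands.
- The arm moves only by the tool arm_command, never from a script. Its argument "series" is one flat list of numbers, 4 for each row, row after row: the shift along the tool's x, y, z in units of 25 mm (1.0 is 25 mm), then the turn about the tool's z in units of 5 degrees (1.0 is 5 degrees). A call has 1 to 5 rows; each row shifts and turns the commanded pose from where the row before left it, along the tool's axes as they then stand; what a row does not reach is not made up. A row lasts 1/12 s, in which the tool goes at most 41.7 mm and 7.16 degrees, less where a joint would pass 70% of its speed; a pose out of reach is approached as far as the arm can. A call is refused whole if a number of a shift passes 1 or a number of a turn 1, either way. A call with a gripper value outside its range is refused whole. "fingers" is the closure in counts, from 0 (fully open) to 255 (shut), set as the call begins (left out, the last holds). The fingers move at their own pace and stop on an object; "newtons" is the grip in N (left out, the last holds). Time passes only in rows, so rows that do not move let the fingers close. It gives the time, the measured TCP pose, the force and the opening at its end, in the units of the state.
- arm.get_obs(): the state, without advancing time (a new reading comes with each control period).
- get_image(name): name is "scene" or "side" or "wrist"; returns the picture (384x512x3 uint8, blue, green, red); there is no depth.
- camera_params(name): a dict with "fov_y" (degrees; the focal length in pixels is half the picture's height over the tangent of half this angle, whatever the lens; pixels are square), "cx", "cy" (the principal point, pixels), "world_from_camera" (4x4, takes a point from camera to world coordinates). Camera axes: x right, y up, looking along -z (the intrinsics and any distortion apply to the point x, -y, -z); pixel columns grow to the right and rows downward; lengths in mm; the calibration is good to about 2 mm. A picture is of the moment at which its call begins: read the wrist's pose just before it. camera_params takes no time and is no camera call; for the wrist camera it gives the pose at the moment of the call.
- job.finish_job(): hands the job in, once; it reports no verdict.
The state is a dict: "time": time; "joint_pos": joint angles; "qvel": joint speeds; "joint_torque": joint torques, N m; "eef_pos": TCP position; "ee_rot": TCP orientation; "contact_force": force on the tool from outside, world axes, zero at the start; "moment": the same for the moment, N m; "finger_gap": finger opening in mm.
Only numpy, scipy, OpenCV 4.12 (cv2) and the standard library are available. Lean on these libraries where they do the work, as an engineer would, in place of code of your own. Each camera call takes 0.05 s, during which the arm holds its last target. There are 200 camera calls.

## Working session

There is one attempt and no reset: what is moved stays moved. The work goes in short steps, Python scripts to look and compute and a tool call to move; the robot and the scene stay as the last step left them, time stands still between calls to the robot, and variables do not carry over. Pictures are saved under pics/ and viewed, about 8 in all and at most 12, crops included, and the job is handed in when it is done.

Besides the shell and the picture viewer there is one more tool, called after "Emit:" as name(argument=value, ...) on one line, values as JSON. arm_command: Moves the arm, as the interface text tells. Its arguments: {"type":"object","properties":{"series":{"type":"array"},"fingers":{"type":"number"},"newtons":{"type":"number"}},"required":["series"]}

```bash
mkdir -p pics; ls
python3 - <<'E'
from station import arm,get_image,camera_params
import cv2,numpy as np
o=arm.get_obs();print(o, arm.grip_depth)
for n in("scene","side","wrist"):
    p=camera_params(n);print(n,p)
    im=get_image(n);cv2.imwrite(f"pics/{n}0.png",im)
a=[cv2.imread(f"pics/{n}0.png") for n in("scene","side")]
cv2.imwrite("pics/s0.png",cv2.resize(a[0],(800,600),interpolation=cv2.INTER_CUBIC));cv2.imwrite("pics/d0.png",cv2.resize(a[1],(800,600),interpolation=cv2.INTER_CUBIC))
E
```

```text
pics
{'time': 0.0, 'joint_pos': array([-1.34021686e-01,  1.50998806e-01,  1.43800320e+00,  2.91343313e-06,
        1.55380986e+00, -1.34004900e-01]), 'qvel': array([ 1.06054682e-03,  5.19826761e-05, -3.89222439e-04, -2.28246079e-04,
       -2.37239228e-04,  1.41708441e-03]), 'joint_torque': array([ 9.08163997e-05, -7.13061190e+01, -5.70858908e+01, -1.86872212e-04,
        9.14935896e-03,  2.21375326e-04]), 'eef_pos': array([5.74760964e+02, 9.07985069e-04, 2.30682023e+02]), 'ee_rot': array([-8.28945948e-05,  9.99999814e-01, -8.41887081e-06, -6.03946726e-04]), 'contact_force': array([-0.0094233 , -0.31114463,  1.43073831]), 'moment': array([-0.0379423 , -0.00286026,  0.03167014]), 'finger_gap': 85.2832490647364} -18.700000000000003
scene {'fov_y': 42.79073711214072, 'cx': 259.7527761021667, 'cy': 179.0701584493239, 'world_from_camera': array([[-7.82145316e-01, -4.64852208e-01,  4.14923041e-01,
         1.22651524e+03],
       [ 6.23002800e-01, -5.94942351e-01,  5.07849495e-01,
         8.28470635e+02],
       [ 1.07803298e-02,  6.55710320e-01,  7.54935600e-01,
         1.43830374e+03],
[... 283 characters left out ...]
    [-3.33148417e-01, -5.35029024e-01,  7.76373670e-01,
         1.06780308e+03],
       [ 1.60475282e-02,  8.20074803e-01,  5.72031287e-01,
         1.01265939e+03],
       [ 0.00000000e+00,  0.00000000e+00,  0.00000000e+00,
         1.00000000e+00]])}
wrist {'fov_y': 63.91399560810891, 'cx': 255.3656022706192, 'cy': 188.642531587958, 'world_from_camera': array([[ 9.99999715e-01, -5.82979969e-04,  4.79580420e-04,
         5.75264302e+02],
       [ 4.11584948e-04,  9.53621586e-01,  3.01007811e-01,
         7.71190831e+01],
       [-6.32819765e-04, -3.01007528e-01,  9.53621554e-01,
         3.73303087e+02],
       [ 0.00000000e+00,  0.00000000e+00,  0.00000000e+00,
         1.00000000e+00]])}
```

View pics/s0.png

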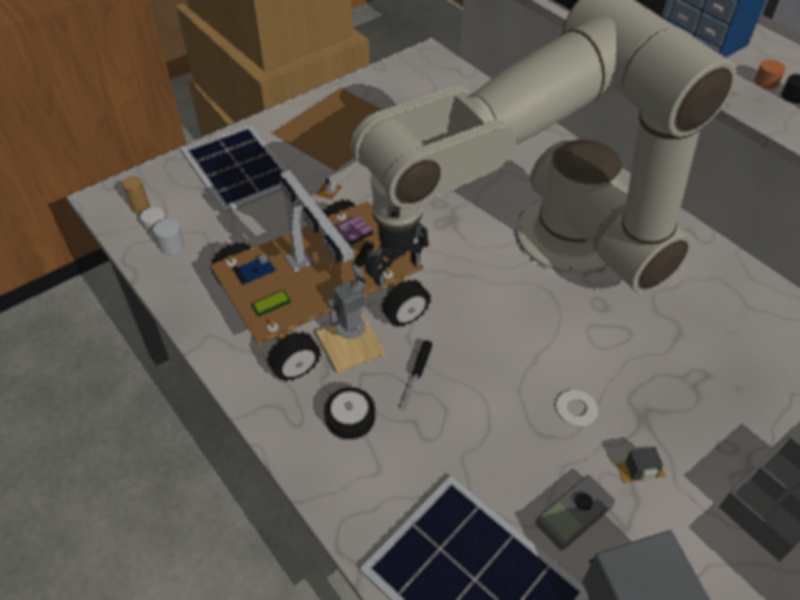

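View pics/d0.png

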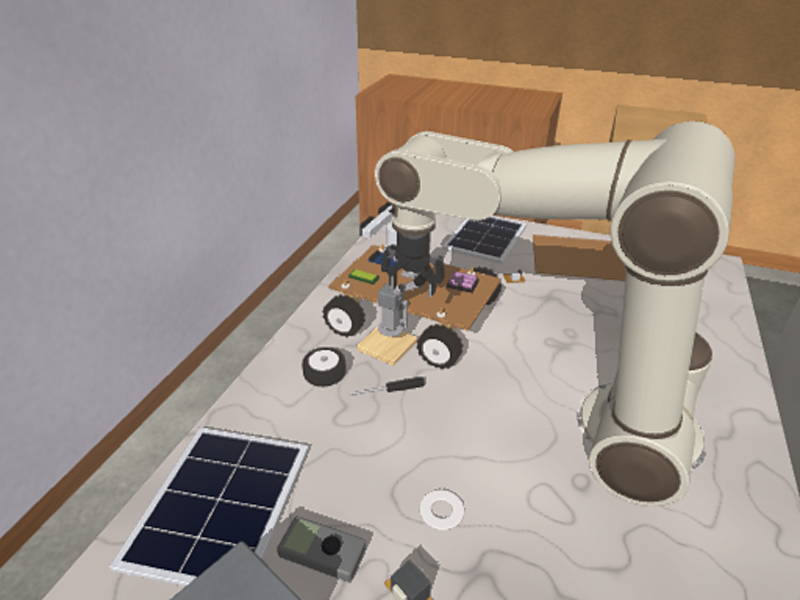

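Run:
```python
import cv2,numpy as np
s=cv2.imread("pics/scene0.png")[105:255,130:280];d=cv2.imread("pics/side0.png")[120:250,180:330]
a=cv2.resize(s,(400,400),interpolation=cv2.INTER_CUBIC);b=cv2.resize(d,None,fx=8/3,fy=8/3,interpolation=cv2.INTER_CUBIC)
b=np.vstack([b,np.zeros((400-b.shape[0],400,3),np.uint8)])
cv2.imwrite("pics/c0.png",np.hstack([a,b]))
cv2.imwrite("pics/w0.png",cv2.resize(cv2.imread("pics/wrist0.png"),(800,600),interpolation=cv2.INTER_CUBIC))
```

```text
(no output)
```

View pics/c0.png

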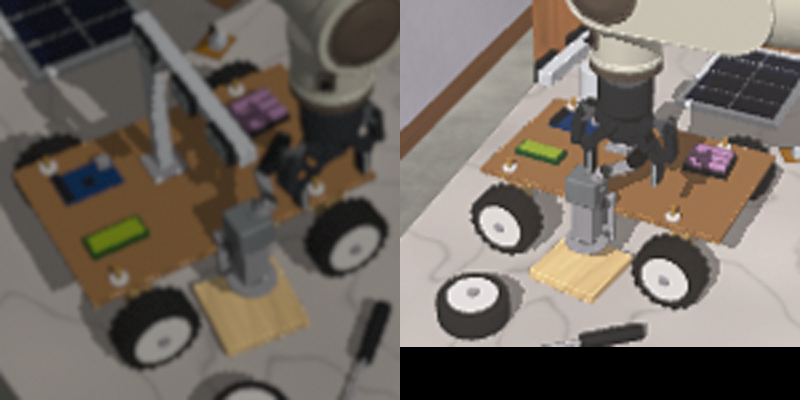

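View pics/w0.png

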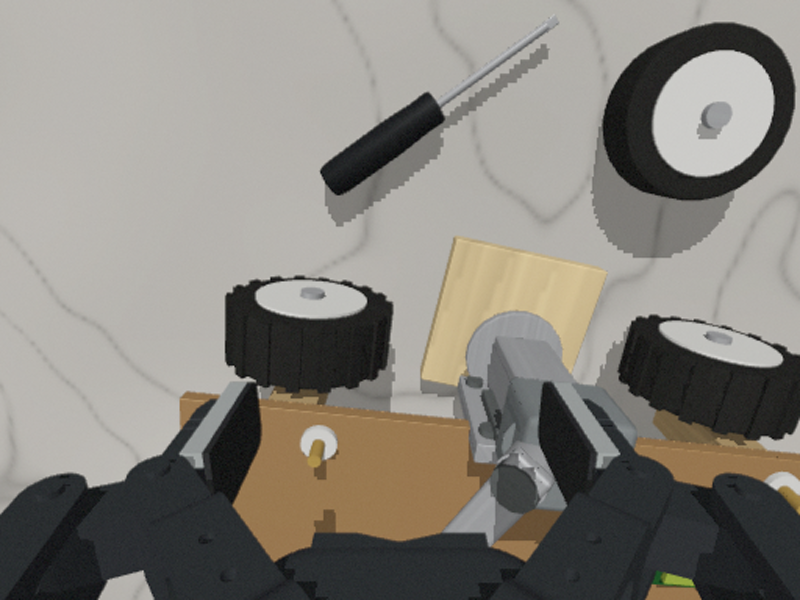

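```bash
cat > h.py <<'E'
import numpy as np,cv2,json
from station import arm,get_image,camera_params
from scipy.spatial.transform import Rotation as R
def cam(p):
    f=192/np.tan(np.radians(p["fov_y"]/2));return f,p["cx"],p["cy"],np.array(p["world_from_camera"])
def ray(p,u,v):
    f,cx,cy,T=cam(p);d=T[:3,:3]@np.array([(u-cx)/f,-(v-cy)/f,-1]);return T[:3,3],d
def atz(p,u,v,z):
    o,d=ray(p,u,v);return o+d*(z-o[2])/d[2]
def proj(p,X):
    f,cx,cy,T=cam(p);c=(np.asarray(X)-T[:3,3])@T[:3,:3];return np.stack([cx-f*c[...,0]/c[...,2],cy+f*c[...,1]/c[...,2]],-1)
def jackT(x,y,yaw,z0):
    T=np.eye(4);T[:3,:3]=R.from_euler('z',yaw).as_matrix();T[:3,3]=[x,y,z0];return T
def pt(T,q): return T[:3,:3]@np.array(q,float)+T[:3,3]
AX=np.array([-.5736,0,.8192])
def handle(T,a,h=38,r=55):
    return pt(T,np.array([-30,0,195])+h*AX+r*(np.cos(a)*np.array([-.8192,0,-.5736])+np.sin(a)*np.array([0,1,0])))
def uq(o): 
    q=o["ee_rot"];return R.from_quat([q[1],q[2],q[3],q[0]]).as_matrix()
E
python3 - <<'E'
from h import *
p=camera_params("wrist");k=.64
for n,u,v,z in[("hub",517,485,212),("edgeL",182,396,120),("edgeL2",460,419,120),("edgeR",640,440,120),("edgeR2",795,454,120),("pad",455,237,18),("pad",606,270,18),("foot",514,355,45),("whubL",312,292,70)]:
    print(n,atz(p,u*k,v*k,z).round(1))
p=camera_params("scene")
k=.64
print("barend",atz(p,345*k,255*k,375),"barback",atz(p,286*k,180*k,385))
E
```

```text
hub [622.7 -54.  212. ]
edgeL [446.7 -65.8 120. ]
edgeL2 [611.9 -81.2 120. ]
edgeR [722.4 -95.8 120. ]
edgeR2 [ 819.4 -105.7  120. ]
pad [616.9  10.2  18. ]
pad [732.9 -15.2  18. ]
foot [660.9 -73.6  45. ]
whubL [517.7 -16.8  70. ]
barend [694.10016863  -6.23877322 375.        ] barback [ 672.41454425 -243.28572581  385.        ]
```

Emit:
arm_command(series=[0,0,-1,0,0,0,-1,0,0,0,-1,0,0,0,-1,0,-1,0.8,0,0])

```text
time: 0.57
eef_pos: [552.7, -18.6, 335.1]
ee_rot: [0.0, 1.0, 0.001, 0.003]
contact_force: [-0.0, -0.8, 0.7]
finger_gap: 85.3
```

Emit:
arm_command(series=[-1,0.8,0,0,-1,0.8,0,0,0,0,0,-1,0,0,0,-1,0,0,0,-1])

```text
time: 0.98
eef_pos: [499.6, -60.4, 331.4]
ee_rot: [0.0, 0.991, 0.132, 0.0]
contact_force: [-0.5, -0.1, 0.0]
finger_gap: 85.4
```

Emit:
arm_command(series=[0,0,0,-1,0,0,0,-1,0,0,0,-1,0,0,0,-1,0,0,0,-1])

```text
time: 1.4
eef_pos: [499.9, -60.0, 331.1]
ee_rot: [-0.0, 0.939, 0.344, -0.0]
contact_force: [0.6, -0.3, -0.7]
finger_gap: 85.6
```

Emit:
arm_command(series=[0,0,0,-1,0,0,0,-1,0,0,0,-1,0,0,0,-1,0,0,0,-1])

```text
time: 1.82
eef_pos: [499.9, -60.0, 331.1]
ee_rot: [-0.0, 0.842, 0.539, -0.0]
contact_force: [-0.7, 0.0, -0.3]
finger_gap: 85.5
```

Emit:
arm_command(series=[0,0,0,-1,0,0,0,-1,0,0,0,-1,0,0,0,-0.8,0,0,0,0])

```text
time: 2.23
eef_pos: [499.9, -60.0, 331.1]
ee_rot: [-0.0, 0.742, 0.67, -0.0]
contact_force: [0.7, -0.6, 0.4]
finger_gap: 85.2
```

Run:
```python
from h import *
o=arm.get_obs();print(o["time"],o["eef_pos"],uq(o).round(3),o["joint_pos"],o["contact_force"])
p=camera_params("wrist");im=get_image("wrist");s=get_image("scene");d=get_image("side")
import pickle;pickle.dump((p,im,s,d),open("w1.pkl","wb"))
cv2.imwrite("pics/w1.png",cv2.resize(im,(800,600),interpolation=cv2.INTER_CUBIC))
a=cv2.resize(s[105:225,150:270],(400,400),interpolation=cv2.INTER_CUBIC);b=cv2.resize(d[120:240,200:320],(400,400),interpolation=cv2.INTER_CUBIC)
cv2.imwrite("pics/c1.png",np.hstack([a,b]))
```

```text
2.2333 [499.92014839 -60.01154914 331.08272964] [[ 0.101  0.995 -0.   ]
 [ 0.995 -0.101  0.   ]
 [ 0.    -0.    -1.   ]] [-2.72582703e-01 -1.36230613e-02  1.41362935e+00 -2.36283680e-05
  1.74206767e+00 -1.74227684e+00] [ 0.65705551 -0.55764863  0.4405801 ]
```

View pics/w1.png

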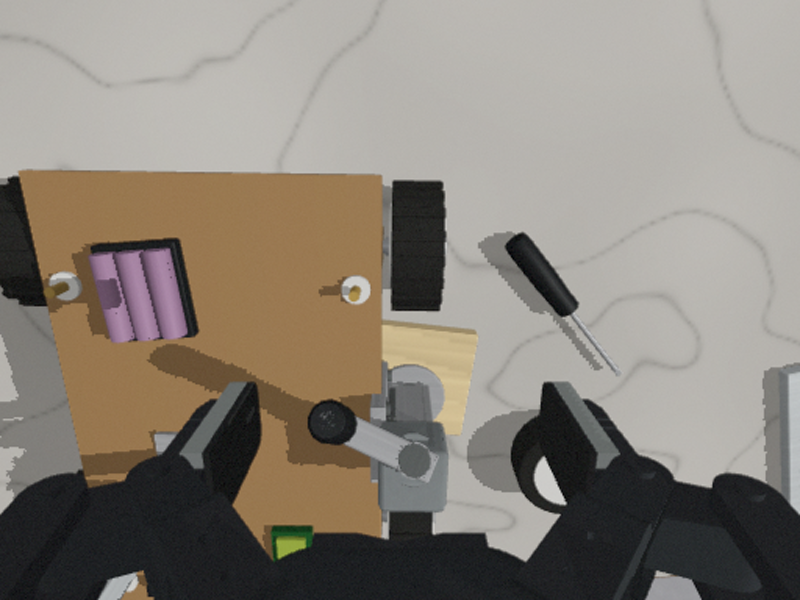

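View pics/c1.png

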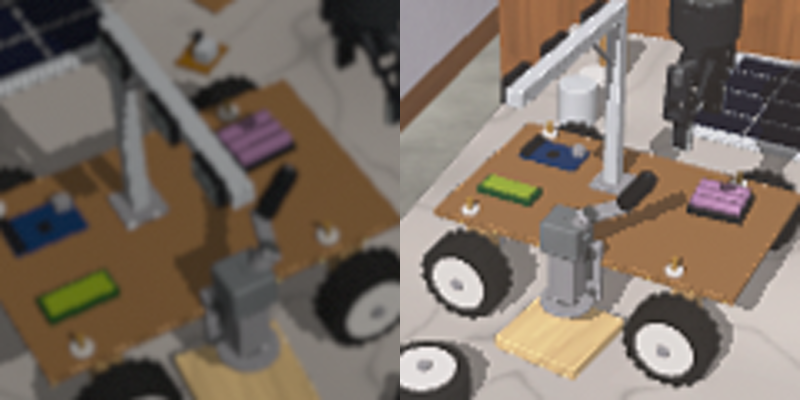

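```bash
cat > fit.py <<'E'
from h import *
import pickle
from scipy.optimize import least_squares
p1=pickle.load(open("w1.pkl","rb"))[0]
ps,pd=camera_params("scene"),camera_params("side")
p0=dict(p1);p0["world_from_camera"]=np.array([[1,-5.83e-4,4.796e-4,575.26],[4.116e-4,.95362,.30101,77.12],[-6.33e-4,-.30101,.95362,373.30],[0,0,0,1]])
k=.64
def res(v,full=False):
    x,y,yaw,z0,a,hc=v
    T=jackT(x,y,yaw,z0);D=jackT(x,y,yaw,0)
    bar=[pt(D,[28,70,375])]
    O=[(p1,(414*k,461*k),handle(T,a,hc,0),1,"hub1"),(p0,(517*k,485*k),handle(T,a,hc,0),1,"hub0"),
    (p1,(331*k,421*k),handle(T,a,66),1,"htop"),
    (p1,(22*k,171*k),pt(D,[-210,-285,120]),1.,"cornA"),(p1,(382*k,175*k),pt(D,[-210,-25,120]),1.,"cornB"),(p0,(182*k,395*k),pt(D,[-210,-25,120]),1,"cornB0"),
    (ps,(150+276*.3,105+190*.3),handle(T,a,36),2,"hs"),(pd,(200+236*.3,120+189*.3),handle(T,a,36),2,"hd"),
    (ps,(150+240*.3,105+192*.3),bar[0],2,"bar s"),(pd,(200+114*.3,120+99*.3),bar[0],2,"bar d")]
    if full:
        for o in O: print(o[4],(proj(o[0],o[2])-o[1]).round(1))
    r=np.concatenate([(proj(o[0],o[2])-o[1])/o[3] for o in O])
    return np.append(r,[(hc-8)/3,(z0-10)/6])
s=least_squares(res,[652,-58,-.1,10,-.9,8],loss="soft_l1")
res(s.x,True);print(s.x.round(3),np.sqrt(np.diag(np.linalg.inv(s.jac.T@s.jac))).round(3))
T=jackT(*s.x[:4]);np.save("fit.npy",s.x)
print("hub",handle(T,0,0,0),"handle mid",handle(T,s.x[4]),"top",handle(T,s.x[4],66))
E
python3 fit.py
```

```text
hub1 [1.  0.3]
hub0 [-0.2  0.1]
htop [-0.5 -0.2]
cornA [-1.7 -0. ]
cornB [1.2 1.7]
cornB0 [-0.6  0.1]
hs [-0.4  1.2]
hd [-0.9  1. ]
bar s [0.3 2. ]
bar d [-1.6  0.1]
[ 6.57747e+02 -6.52610e+01 -1.19000e-01  3.95100e+00 -1.15000e+00
  4.90600e+00] [0.927 0.95  0.005 1.775 0.019 1.882]
hub [627.95860852 -61.70770879 198.95103853] handle mid [ 582.09757277 -106.79737436  217.19640025] top [ 566.14982473 -104.8951049   240.13400025]
```

Emit:
arm_command(series=[0.12,1,0,0,0.12,1,0,0,0.12,1,0,0,0.12,0.98,0,0,0,0,0.93,0])

```text
time: 2.8
eef_pos: [604.1, -58.7, 310.2]
ee_rot: [0.002, 0.744, 0.668, 0.001]
contact_force: [0.1, -0.7, -1.2]
finger_gap: 85.4
```

Emit:
arm_command(series=[0,0,0.93,0,0,0,0.93,0,0,0.4,0,0,0,0.4,0,0,0,0,0,0])

```text
time: 3.22
eef_pos: [620.9, -60.7, 260.7]
ee_rot: [-0.0, 0.744, 0.668, -0.0]
contact_force: [0.9, -0.7, -0.2]
finger_gap: 85.8
```

Emit:
arm_command(series=[0,0.1,0,0,0,0.1,0,0,0,0.1,0,0,0,0.1,0,0,0,0,0,0])

```text
time: 3.63
eef_pos: [630.3, -61.7, 261.6]
ee_rot: [0.0, 0.743, 0.669, 0.0]
contact_force: [-0.2, 0.1, -0.1]
finger_gap: 85.1
```

Run:
```python
from h import *
o=arm.get_obs();print(o["time"],o["eef_pos"],o["contact_force"])
s=get_image("scene");d=get_image("side")
a=cv2.resize(s[85:195,165:275],(400,400),interpolation=cv2.INTER_CUBIC);b=cv2.resize(d[90:200,200:310],(400,400),interpolation=cv2.INTER_CUBIC)
cv2.imwrite("pics/c2.png",np.hstack([a,b]))
```

```text
3.6333 [630.26269391 -61.66009285 261.5839522 ] [-0.1916109   0.13280857 -0.14851658]
```

View pics/c2.png

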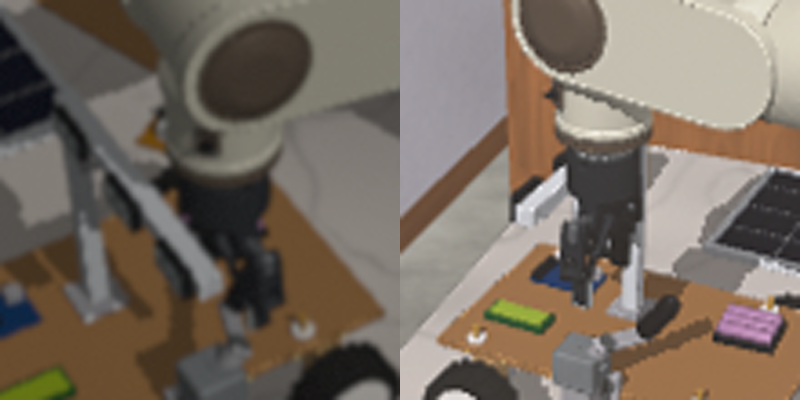

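Emit:
arm_command(series=[0,0.08,0,0,0,0,0,0])

```text
time: 3.9
eef_pos: [632.1, -61.8, 261.5]
ee_rot: [-0.0, 0.743, 0.669, 0.0]
contact_force: [-0.5, -0.9, 0.0]
finger_gap: 85.7
```

Emit:
arm_command(series=[0,0.06,0,0,0,0,0,0])

```text
time: 4.07
eef_pos: [633.6, -62.0, 261.5]
ee_rot: [-0.0, 0.743, 0.669, -0.0]
contact_force: [0.1, -0.7, 0.4]
finger_gap: 85.2
```

Emit:
arm_command(series=[0,0.04,0,0,0,0,0,0])

```text
time: 4.23
eef_pos: [634.6, -62.1, 261.5]
ee_rot: [-0.0, 0.743, 0.669, -0.0]
contact_force: [0.5, -0.6, 0.4]
finger_gap: 85.5
```

Emit:
arm_command(series=[0,0.04,0,0,0,0,0,0])

```text
time: 4.4
eef_pos: [635.6, -62.2, 261.5]
ee_rot: [-0.0, 0.743, 0.669, -0.0]
contact_force: [0.1, 0.4, 0.6]
finger_gap: 85.4
```

```bash
cat >> h.py <<'E'
v=np.load("fit.npy");TJ=jackT(*v[:4])
def tcp(a,H=60,s=-5): return handle(TJ,a,H)+TJ[:3,:3]@[s,0,0]-np.array([0,0,18.7])
E
python3 - <<'E'
from h import *
o=arm.get_obs();M=uq(o)
g=tcp(v[4]);print(g, M.T@(g-o["eef_pos"])/25)
print(M.round(3))
E
```

```text
[ 564.6023943  -104.71052526  216.51880025] [-1.9882522  -2.64557622  1.79881385]
[[ 0.105  0.995 -0.   ]
 [ 0.995 -0.105  0.   ]
 [ 0.    -0.    -1.   ]]
```

Emit:
arm_command(series=[-0.5,-0.66,0,0,-0.5,-0.66,0,0,-0.5,-0.66,0,0,-0.49,-0.66,0,0,0,0,0.6,0])

```text
time: 4.82
eef_pos: [563.3, -106.4, 249.4]
ee_rot: [0.002, 0.744, 0.669, 0.001]
contact_force: [-0.2, 0.2, 0.9]
finger_gap: 85.3
```

Emit:
arm_command(series=[0,0,0.6,0,0,0,0.4,0,0,0,0.2,0,0,0,0,0])

```text
time: 5.15
eef_pos: [564.4, -104.6, 215.5]
ee_rot: [-0.001, 0.743, 0.669, -0.0]
contact_force: [-0.3, 0.1, 0.3]
finger_gap: 85.5
```

Run:
```python
from h import *
o=arm.get_obs();print(o["time"],o["eef_pos"],o["contact_force"],tcp(v[4]))
im=get_image("wrist");cv2.imwrite("pics/w3.png",im)
```

```text
5.15 [ 564.4170025  -104.57715642  215.46623444] [-0.28911678  0.14467618  0.26231881] [ 564.6023943  -104.71052526  216.51880025]
```

View pics/w3.png

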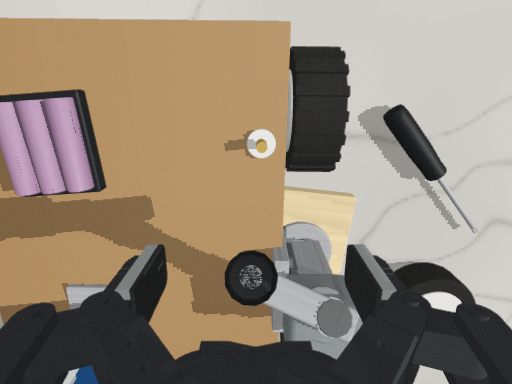

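Emit:
arm_command(series=[0,0,0,0,0,0,0,0,0,0,0,0,0,0,0,0,0,0,0,0], fingers=255, newtons=60)

```text
time: 5.62
eef_pos: [564.7, -105.0, 216.8]
ee_rot: [0.0, 0.743, 0.669, -0.0]
contact_force: [-11.3, -23.4, 11.2]
finger_gap: 26.0
```

Emit:
arm_command(series=[0,0,0,0,0,0,0,0,0,0,0,0,0,0,0,0])

```text
time: 5.95
eef_pos: [564.1, -106.0, 217.0]
ee_rot: [0.0, 0.743, 0.669, -0.001]
contact_force: [-7.7, -9.5, 4.8]
finger_gap: 22.4
```

```bash
cat > plan.py <<'E'
# usage: plan.py da n : rows for n steps of da from current commanded angle; logs state
from h import *
import sys
o=arm.get_obs();M=uq(o);da,n=float(sys.argv[1]),int(sys.argv[2])
C=np.load("off.npy") if len(sys.argv)<4 else None
e=o["eef_pos"]
if C is None:
    C=e-tcp(v[4]);np.save("off.npy",C)
# angle from measured position: project on crank plane
c=handle(TJ,0,60,0)+TJ[:3,:3]@[-5,0,0]-[0,0,18.7]+C
w=TJ[:3,:3].T@(e-c);a=np.arctan2(w[1],w@[-.8192,0,-.5736])
print("t",o["time"],"eef",e.round(1),"F",o["contact_force"].round(1),"gap",round(o["finger_gap"],1),"a",a.round(3),"r",np.linalg.norm(w).round(1),"ax",(w@AX).round(1))
if n:
    P=[tcp(a+da*i)+C for i in range(n+1)]; D=np.diff(P,axis=0)@M/25
    for i in range(0,n,5): print(round(a+da*(i+5),2),[x for r in D[i:i+5] for x in [*[round(float(q),2) for q in r],0]])
E
python3 plan.py .15 30 init
```

```text
t 5.95 eef [ 564.1 -106.   217. ] F [-7.7 -9.5  4.8] gap 22.4 a -1.15 r 55.0 ax -0.0
-0.4 [0.16, -0.24, 0.17, 0, 0.2, -0.21, 0.15, 0, 0.24, -0.19, 0.13, 0, 0.27, -0.15, 0.11, 0, 0.29, -0.12, 0.09, 0]
0.35 [0.31, -0.08, 0.06, 0, 0.33, -0.04, 0.03, 0, 0.33, -0.0, 0.0, 0, 0.33, 0.04, -0.02, 0, 0.32, 0.08, -0.05, 0]
1.1 [0.3, 0.12, -0.08, 0, 0.27, 0.15, -0.1, 0, 0.24, 0.18, -0.13, 0, 0.21, 0.21, -0.15, 0, 0.17, 0.23, -0.16, 0]
1.85 [0.12, 0.25, -0.17, 0, 0.08, 0.26, -0.18, 0, 0.03, 0.27, -0.19, 0, -0.02, 0.27, -0.19, 0, -0.07, 0.26, -0.19, 0]
2.6 [-0.12, 0.25, -0.18, 0, -0.16, 0.23, -0.17, 0, -0.2, 0.21, -0.15, 0, -0.24, 0.18, -0.13, 0, -0.27, 0.15, -0.11, 0]
3.35 [-0.3, 0.12, -0.08, 0, -0.31, 0.08, -0.06, 0, -0.33, 0.04, -0.03, 0, -0.33, 0.0, -0.0, 0, -0.33, -0.04, 0.03, 0]
```

Emit:
arm_command(series=[0.16,-0.24,0.17,0,0.2,-0.21,0.15,0,0.24,-0.19,0.13,0,0.27,-0.15,0.11,0,0.29,-0.12,0.09,0])

```text
time: 6.37
eef_pos: [544.4, -74.6, 200.7]
ee_rot: [0.001, 0.744, 0.669, -0.001]
contact_force: [-5.7, -8.6, 6.4]
finger_gap: 22.5
```

```bash
python3 plan.py .15 0
```

```text
t 6.3667 eef [544.4 -74.6 200.7] F [-5.7 -8.6  6.4] gap 22.5 a -0.398 r 55.1 ax -0.0
```

Emit:
arm_command(series=[0.31,-0.08,0.06,0,0.33,-0.04,0.03,0,0.33,0,0,0,0.33,0.04,-0.02,0,0.32,0.08,-0.05,0])

```text
time: 6.78
eef_pos: [548.8, -33.8, 200.4]
ee_rot: [0.0, 0.743, 0.669, -0.001]
contact_force: [-7.4, -9.1, 7.4]
finger_gap: 22.2
```

Emit:
arm_command(series=[0.3,0.12,-0.08,0,0.27,0.15,-0.1,0,0.24,0.18,-0.13,0,0.21,0.21,-0.15,0,0.17,0.23,-0.16,0])

```text
time: 7.2
eef_pos: [574.1, -6.9, 215.8]
ee_rot: [0.0, 0.743, 0.669, -0.001]
contact_force: [-8.6, -12.7, 4.7]
finger_gap: 22.6
```

Emit:
arm_command(series=[0.12,0.25,-0.17,0,0.08,0.26,-0.18,0,0.03,0.27,-0.19,0,-0.02,0.27,-0.19,0,-0.07,0.26,-0.19,0])

```text
time: 7.62
eef_pos: [606.3, -6.8, 238.2]
ee_rot: [-0.001, 0.743, 0.669, -0.002]
contact_force: [-16.5, -8.9, -0.4]
finger_gap: 22.2
```

```bash
python3 plan.py .15 10
python3 - <<'E'
from h import *
cv2.imwrite("pics/w4.png",get_image("wrist"))
E
```

```text
t 7.6167 eef [606.3  -6.8 238.2] F [-16.5  -8.9  -0.4] gap 22.2 a 1.836 r 55.2 ax 0.1
2.59 [-0.11, 0.25, -0.18, 0, -0.16, 0.24, -0.17, 0, -0.2, 0.21, -0.15, 0, -0.24, 0.19, -0.13, 0, -0.27, 0.16, -0.11, 0]
3.34 [-0.29, 0.12, -0.09, 0, -0.31, 0.08, -0.06, 0, -0.32, 0.04, -0.03, 0, -0.33, 0.0, -0.01, 0, -0.33, -0.04, 0.02, 0]
```

Emit:
arm_command(series=[-0.12,0.25,-0.18,0,-0.16,0.23,-0.17,0,-0.2,0.21,-0.15,0,-0.24,0.18,-0.13,0,-0.27,0.15,-0.11,0])

```text
time: 8.08
eef_pos: [629.3, -32.8, 256.5]
ee_rot: [-0.002, 0.743, 0.669, -0.001]
contact_force: [-10.4, 5.8, -1.4]
finger_gap: 22.3
```

Emit:
arm_command(series=[-0.3,0.12,-0.08,0,-0.31,0.08,-0.06,0])

```text
time: 8.25
eef_pos: [633.1, -48.2, 260.3]
ee_rot: [-0.001, 0.743, 0.669, -0.0]
contact_force: [-7.3, 8.8, 1.8]
finger_gap: 22.1
```

Emit:
arm_command(series=[-0.33,0.04,-0.03,0,-0.33,0,0,0,-0.33,-0.04,0.03,0])

```text
time: 8.5
eef_pos: [631.3, -72.8, 261.0]
ee_rot: [-0.0, 0.743, 0.67, 0.001]
contact_force: [-0.9, 8.5, 7.3]
finger_gap: 22.2
```

```bash
python3 plan.py .15 30
```

```text
t 8.5 eef [631.3 -72.8 261. ] F [-0.9  8.5  7.3] gap 22.2 a -2.971 r 55.0 ax 0.1
-2.22 [-0.32, -0.07, 0.05, 0, -0.3, -0.11, 0.07, 0, -0.28, -0.14, 0.1, 0, -0.25, -0.18, 0.12, 0, -0.22, -0.21, 0.14, 0]
-1.47 [-0.18, -0.23, 0.16, 0, -0.13, -0.25, 0.17, 0, -0.09, -0.26, 0.18, 0, -0.04, -0.27, 0.19, 0, 0.01, -0.27, 0.19, 0]
-0.72 [0.06, -0.27, 0.19, 0, 0.11, -0.25, 0.18, 0, 0.15, -0.24, 0.17, 0, 0.2, -0.22, 0.15, 0, 0.23, -0.19, 0.14, 0]
0.03 [0.27, -0.16, 0.11, 0, 0.29, -0.12, 0.09, 0, 0.31, -0.09, 0.06, 0, 0.32, -0.05, 0.04, 0, 0.33, -0.01, 0.01, 0]
0.78 [0.33, 0.03, -0.02, 0, 0.32, 0.07, -0.05, 0, 0.3, 0.11, -0.07, 0, 0.28, 0.15, -0.1, 0, 0.25, 0.18, -0.12, 0]
1.53 [0.21, 0.21, -0.14, 0, 0.17, 0.23, -0.16, 0, 0.13, 0.25, -0.17, 0, 0.08, 0.26, -0.18, 0, 0.03, 0.27, -0.19, 0]
```

Run:
```python
from h import *
import pickle
p1,im,s,d=pickle.load(open("w1.pkl","rb"))
c=im[215:285,235:315];cv2.imwrite("pics/f1.png",cv2.resize(c,None,fx=7,fy=7,interpolation=cv2.INTER_CUBIC))
t=np.linspace(0,6.28,200)
for z in range(25,90,5):
    X=np.array([pt(TJ,[34*np.cos(q),34*np.sin(q),0]) for q in t]);X[:,2]=z
    P=proj(p1,X);print(z,"maxcol",((P[:,0].max()-235)*7).round(),"minrow",((P[:,1].min()-215)*7).round())
```

```text
25 maxcol 334.0 minrow 62.0
30 maxcol 336.0 minrow 71.0
35 maxcol 338.0 minrow 80.0
40 maxcol 340.0 minrow 90.0
45 maxcol 342.0 minrow 99.0
50 maxcol 344.0 minrow 109.0
55 maxcol 346.0 minrow 119.0
60 maxcol 348.0 minrow 130.0
65 maxcol 350.0 minrow 140.0
70 maxcol 353.0 minrow 151.0
75 maxcol 355.0 minrow 162.0
80 maxcol 357.0 minrow 173.0
85 maxcol 359.0 minrow 185.0
```

View pics/f1.png

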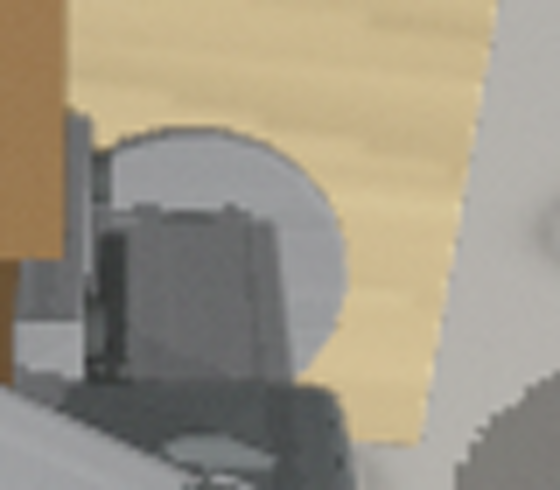

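Emit:
arm_command(series=[-0.32,-0.07,0.05,0,-0.3,-0.11,0.07,0,-0.28,-0.14,0.1,0])

```text
time: 8.75
eef_pos: [621.1, -94.6, 255.7]
ee_rot: [0.0, 0.743, 0.669, 0.001]
contact_force: [0.4, 7.8, 7.4]
finger_gap: 22.2
```

Emit:
arm_command(series=[-0.25,-0.18,0.12,0,-0.22,-0.21,0.14,0])

```text
time: 8.92
eef_pos: [610.3, -105.4, 249.1]
ee_rot: [0.0, 0.743, 0.669, 0.001]
contact_force: [4.4, 7.2, 4.8]
finger_gap: 22.3
```

Emit:
arm_command(series=[-0.18,-0.23,0.16,0,-0.13,-0.25,0.17,0,-0.09,-0.26,0.18,0])

```text
time: 9.17
eef_pos: [590.9, -113.5, 236.2]
ee_rot: [0.001, 0.743, 0.669, 0.001]
contact_force: [6.5, 7.2, 5.4]
finger_gap: 22.3
```

Emit:
arm_command(series=[-0.04,-0.27,0.19,0,0.01,-0.27,0.19,0])

```text
time: 9.33
eef_pos: [577.4, -112.8, 226.8]
ee_rot: [0.001, 0.743, 0.669, 0.001]
contact_force: [6.8, 5.9, 7.1]
finger_gap: 22.2
```

Emit:
arm_command(series=[0.06,-0.27,0.19,0,0.11,-0.25,0.18,0])

```text
time: 9.5
eef_pos: [565.1, -107.4, 217.7]
ee_rot: [0.001, 0.743, 0.669, 0.001]
contact_force: [7.4, 2.0, 7.1]
finger_gap: 22.3
```

Emit:
arm_command(series=[0.15,-0.24,0.17,0,0.2,-0.22,0.15,0])

```text
time: 9.67
eef_pos: [554.6, -97.7, 209.8]
ee_rot: [0.002, 0.743, 0.669, 0.001]
contact_force: [8.9, -1.7, 5.4]
finger_gap: 22.4
```

```bash
python3 plan.py .15 0
```

```text
t 9.6667 eef [554.6 -97.7 209.8] F [ 8.9 -1.7  5.4] gap 22.4 a -0.888 r 55.6 ax 0.0
```

```bash
cat > log.txt <<'E'
544.4 -74.6 200.7 -5.7 -8.6 6.4
548.8 -33.8 200.4 -7.4 -9.1 7.4
574.1 -6.9 215.8 -8.6 -12.7 4.7
606.3 -6.8 238.2 -16.5 -8.9 -0.4
629.3 -32.8 256.5 -10.4 5.8 -1.4
633.1 -48.2 260.3 -7.3 8.8 1.8
631.3 -72.8 261.0 -0.9 8.5 7.3
621.1 -94.6 255.7 0.4 7.8 7.4
610.3 -105.4 249.1 4.4 7.2 4.8
590.9 -113.5 236.2 6.5 7.2 5.4
577.4 -112.8 226.8 6.8 5.9 7.1
565.1 -107.4 217.7 7.4 2 7.1
554.6 -97.7 209.8 8.9 -1.7 5.4
E
cat > ana.py <<'E'
from h import *
L=np.loadtxt("log.txt");C=np.load("off.npy")
c=handle(TJ,0,60,0)+TJ[:3,:3]@[-5,0,0]-[0,0,18.7]+C
W=(L[:,:3]-c)@TJ[:3,:3];e0=np.array([-.8192,0,-.5736])
A=np.unwrap(np.arctan2(W[:,1],W@e0));F=L[:,3:]@TJ[:3,:3]
for a,f in zip(A,F):
    t=-np.sin(a)*e0+np.cos(a)*np.array([0,1,0]);r=np.cos(a)*e0+np.sin(a)*np.array([0,1,0])
    print("a %.2f tang %.1f rad %.1f ax %.1f"%(a,-f@t,f@r,f@AX))
E
python3 ana.py; python3 plan.py .1 30
```

```text
a -0.40 tang 8.4 rad 3.7 ax 7.9
a 0.36 tang 9.6 rad -2.7 ax 9.7
a 1.11 tang 8.8 rad -10.8 ax 7.9
a 1.84 tang 9.5 rad -13.8 ax 8.5
a 2.56 tang 9.2 rad -5.7 ax 5.2
a 2.86 tang 9.2 rad -3.3 ax 6.2
a 3.31 tang 8.7 rad 1.2 ax 7.1
a 3.76 tang 8.6 rad -1.4 ax 6.4
a 4.06 tang 9.1 rad -2.7 ax 1.9
a 4.51 tang 9.1 rad -6.2 ax 1.2
a 4.81 tang 8.4 rad -7.5 ax 2.3
a 5.10 tang 8.1 rad -6.4 ax 1.7
a 5.40 tang 8.5 rad -6.1 ax -0.8
t 9.6667 eef [554.6 -97.7 209.8] F [ 8.9 -1.7  5.4] gap 22.4 a -0.888 r 55.6 ax 0.0
-0.39 [0.15, -0.13, 0.09, 0, 0.16, -0.12, 0.08, 0, 0.18, -0.11, 0.07, 0, 0.19, -0.09, 0.06, 0, 0.2, -0.07, 0.05, 0]
0.11 [0.21, -0.06, 0.04, 0, 0.21, -0.04, 0.03, 0, 0.22, -0.02, 0.02, 0, 0.22, -0.0, 0.0, 0, 0.22, 0.01, -0.01, 0]
0.61 [0.22, 0.03, -0.02, 0, 0.21, 0.05, -0.03, 0, 0.2, 0.07, -0.04, 0, 0.2, 0.08, -0.06, 0, 0.18, 0.1, -0.07, 0]
1.11 [0.17, 0.11, -0.08, 0, 0.16, 0.13, -0.09, 0, 0.14, 0.14, -0.1, 0, 0.12, 0.15, -0.1, 0, 0.1, 0.16, -0.11, 0]
1.61 [0.09, 0.17, -0.12, 0, 0.06, 0.17, -0.12, 0, 0.04, 0.18, -0.12, 0, 0.02, 0.18, -0.12, 0, -0.0, 0.18, -0.13, 0]
2.11 [-0.02, 0.18, -0.12, 0, -0.04, 0.18, -0.12, 0, -0.07, 0.17, -0.12, 0, -0.09, 0.17, -0.12, 0, -0.11, 0.16, -0.11, 0]
```

Emit:
arm_command(series=[0.15,-0.13,0.09,0,0.16,-0.12,0.08,0])

```text
time: 9.83
eef_pos: [549.3, -89.5, 205.5]
ee_rot: [0.002, 0.743, 0.669, 0.001]
contact_force: [9.4, -3.6, 5.0]
finger_gap: 22.3
```

Emit:
arm_command(series=[0.18,-0.11,0.07,0,0.19,-0.09,0.06,0])

```text
time: 10.0
eef_pos: [545.5, -80.0, 202.1]
ee_rot: [0.002, 0.743, 0.669, 0.001]
contact_force: [10.5, -7.0, 1.1]
finger_gap: 22.5
```

Emit:
arm_command(series=[0.2,-0.07,0.05,0,0.21,-0.06,0.04,0])

```text
time: 10.17
eef_pos: [543.2, -69.6, 199.7]
ee_rot: [0.002, 0.743, 0.669, 0.001]
contact_force: [10.3, -6.9, -0.1]
finger_gap: 22.2
```

Emit:
arm_command(series=[0.21,-0.04,0.03,0,0.22,-0.02,0.02,0])

```text
time: 10.33
eef_pos: [542.7, -58.9, 198.4]
ee_rot: [0.002, 0.743, 0.669, 0.0]
contact_force: [6.5, -9.2, 1.5]
finger_gap: 22.4
```

Emit:
arm_command(series=[0.22,0,0,0,0.22,0.01,-0.01,0])

```text
time: 10.5
eef_pos: [544.0, -48.1, 198.5]
ee_rot: [0.001, 0.743, 0.669, 0.0]
contact_force: [5.9, -10.8, -1.0]
finger_gap: 22.2
```

```bash
python3 plan.py .1 0
```

```text
t 10.5 eef [544.  -48.1 198.5] F [  5.9 -10.8  -1. ] gap 22.2 a 0.088 r 55.2 ax 0.3
```

```bash
cat >> log.txt <<'E'
549.3 -89.5 205.5 9.4 -3.6 5
545.5 -80 202.1 10.5 -7 1.1
543.2 -69.6 199.7 10.3 -6.9 -.1
542.7 -58.9 198.4 6.5 -9.2 1.5
544 -48.1 198.5 5.9 -10.8 -1
E
python3 ana.py|tail -6
python3 - <<'E'
from h import *
cv2.imwrite("pics/w5.png",cv2.resize(get_image("wrist"),(800,600),interpolation=cv2.INTER_CUBIC))
E
```

```text
a 5.40 tang 8.5 rad -6.1 ax -0.8
a 5.59 tang 8.9 rad -6.8 ax -1.5
a 5.78 tang 9.7 rad -5.9 ax -5.6
a 5.98 tang 8.1 rad -6.9 ax -6.4
a 6.17 tang 9.1 rad -6.1 ax -3.1
a 6.37 tang 9.5 rad -6.1 ax -4.9
```

Emit:
arm_command(series=[0.22,0.03,-0.02,0,0.21,0.05,-0.03,0])

```text
time: 10.72
eef_pos: [546.9, -37.8, 199.7]
ee_rot: [0.001, 0.743, 0.669, -0.0]
contact_force: [3.3, -10.8, -0.6]
finger_gap: 22.3
```

Emit:
arm_command(series=[0.2,0.07,-0.04,0,0.2,0.08,-0.06,0])

```text
time: 10.88
eef_pos: [551.4, -28.2, 202.1]
ee_rot: [0.001, 0.743, 0.669, -0.001]
contact_force: [1.9, -12.1, -2.0]
finger_gap: 22.3
```

```bash
python3 plan.py .1 0
```

```text
t 10.8833 eef [551.4 -28.2 202.1] F [  1.9 -12.1  -2. ] gap 22.3 a 0.481 r 55.1 ax 0.3
```

```bash
cat >> log.txt <<'E'
546.9 -37.8 199.7 3.3 -10.8 -.6
551.4 -28.2 202.1 1.9 -12.1 -2
E
python3 ana.py|tail -3
```

```text
a 6.37 tang 9.5 rad -6.1 ax -4.9
a 6.57 tang 9.0 rad -6.1 ax -3.1
a 6.76 tang 9.7 rad -6.8 ax -3.5
```

Emit:
arm_command(series=[0.18,0.1,-0.07,0,0.17,0.11,-0.08,0])

```text
time: 11.05
eef_pos: [557.3, -19.9, 205.5]
ee_rot: [0.001, 0.743, 0.669, -0.001]
contact_force: [-1.5, -11.0, -3.2]
finger_gap: 22.1
```

Emit:
arm_command(series=[0.16,0.13,-0.09,0,0.14,0.14,-0.1,0])

```text
time: 11.22
eef_pos: [564.5, -13.1, 210.0]
ee_rot: [0.0, 0.743, 0.669, -0.001]
contact_force: [-3.4, -9.4, -5.4]
finger_gap: 22.1
```

```bash
python3 plan.py .1 20
```

```text
t 11.2167 eef [564.5 -13.1 210. ] F [-3.4 -9.4 -5.4] gap 22.1 a 0.875 r 54.8 ax 0.4
1.37 [0.13, 0.15, -0.1, 0, 0.11, 0.16, -0.11, 0, 0.09, 0.16, -0.11, 0, 0.07, 0.17, -0.12, 0, 0.05, 0.18, -0.12, 0]
1.87 [0.03, 0.18, -0.13, 0, 0.01, 0.18, -0.13, 0, -0.01, 0.18, -0.13, 0, -0.04, 0.18, -0.12, 0, -0.06, 0.17, -0.12, 0]
2.37 [-0.08, 0.17, -0.12, 0, -0.1, 0.16, -0.11, 0, -0.12, 0.15, -0.11, 0, -0.14, 0.14, -0.1, 0, -0.15, 0.13, -0.09, 0]
2.87 [-0.17, 0.12, -0.08, 0, -0.18, 0.1, -0.07, 0, -0.19, 0.09, -0.06, 0, -0.2, 0.07, -0.05, 0, -0.21, 0.05, -0.04, 0]
```

```bash
cat >> log.txt <<'E'
557.3 -19.9 205.5 -1.5 -11 -3.2
564.5 -13.1 210 -3.4 -9.4 -5.4
E
python3 ana.py|tail -2
```

```text
a 6.96 tang 9.9 rad -5.4 ax -2.5
a 7.16 tang 10.0 rad -4.3 ax -3.1
```

Emit:
arm_command(series=[0.13,0.15,-0.1,0,0.11,0.16,-0.11,0])

```text
time: 11.38
eef_pos: [572.5, -7.9, 215.1]
ee_rot: [-0.0, 0.743, 0.669, -0.001]
contact_force: [-6.0, -9.2, -4.7]
finger_gap: 22.5
```

Emit:
arm_command(series=[0.09,0.16,-0.11,0])

```text
time: 11.47
eef_pos: [576.7, -6.0, 217.8]
ee_rot: [-0.0, 0.743, 0.669, -0.002]
contact_force: [-7.3, -9.5, -3.9]
finger_gap: 22.3
```

```bash
python3 plan.py .1 0
python3 - <<'E'
from h import *
import pickle
o=arm.get_obs();pickle.dump((o,camera_params("wrist"),get_image("wrist"),get_image("side")),open("w6.pkl","wb"))
cv2.imwrite("pics/w6.png",cv2.resize(get_image("wrist"),(800,600),interpolation=cv2.INTER_CUBIC))
E
```

```text
t 11.4667 eef [576.7  -6.  217.8] F [-7.3 -9.5 -3.9] gap 22.3 a 1.169 r 54.9 ax 0.3
```

View pics/w6.png

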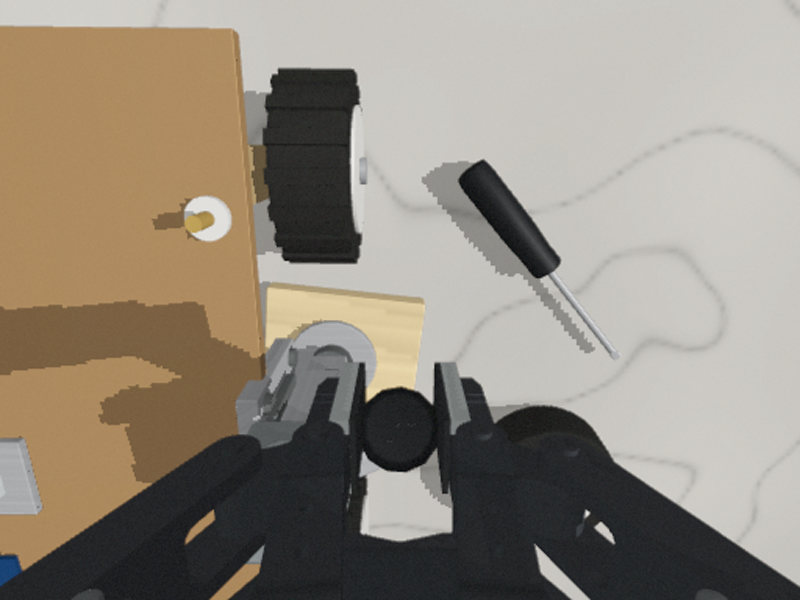

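```bash
cat >> log.txt <<'E'
572.5 -7.9 215.1 -6 -9.2 -4.7
576.7 -6 217.8 -7.3 -9.5 -3.9
E
python3 ana.py|tail -2
python3 - <<'E'
from h import *
import pickle
o,p,im,d=pickle.load(open("w6.pkl","rb"))
t=np.linspace(0,6.28,200)
for z in range(15,50,5):
    X=np.array([pt(TJ,[34*np.cos(q),34*np.sin(q),0]) for q in t]);X[:,2]=z
    P=proj(p,X)/.64;print(z,"maxcol",P[:,0].max().round(1),"minrow",P[:,1].min().round(1))
print(proj(p,[pt(TJ,[-210,-25,0])*[1,1,0]+[0,0,120]])/.64)
c=im[170:260,150:290];cv2.imwrite("pics/f6.png",cv2.resize(c,None,fx=5,fy=5,interpolation=cv2.INTER_CUBIC))
E
```

```text
a 7.36 tang 10.6 rad -5.5 ax -1.1
a 7.45 tang 10.7 rad -6.6 ax 0.3
15 maxcol 378.4 minrow 320.7
20 maxcol 378.1 minrow 323.0
25 maxcol 377.8 minrow 325.4
30 maxcol 377.5 minrow 327.8
35 maxcol 377.2 minrow 330.3
40 maxcol 376.9 minrow 332.9
45 maxcol 376.6 minrow 335.6
[[237.23841997  33.80468146]]
```

View pics/f6.png

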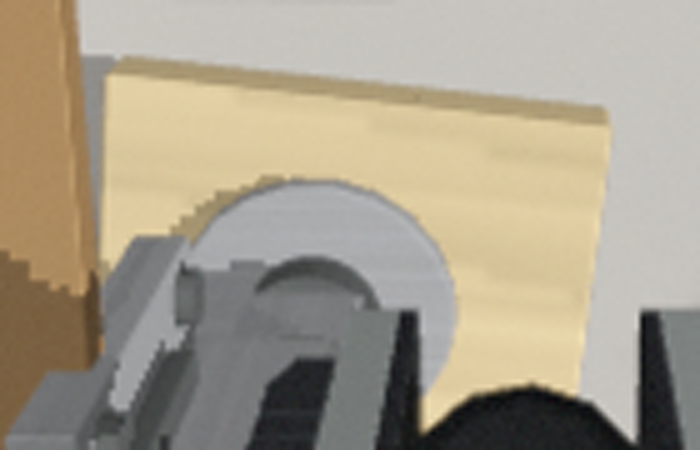

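Emit:
arm_command(series=[0.07,0.17,-0.12,0,0.05,0.18,-0.12,0])

```text
time: 11.78
eef_pos: [585.3, -3.9, 223.6]
ee_rot: [-0.001, 0.743, 0.669, -0.002]
contact_force: [-10.2, -5.2, -3.4]
finger_gap: 22.9
```

Emit:
arm_command(series=[0.03,0.18,-0.13,0])

```text
time: 11.87
eef_pos: [589.8, -3.6, 226.8]
ee_rot: [-0.001, 0.743, 0.669, -0.002]
contact_force: [-10.1, -6.7, -5.4]
finger_gap: 22.6
```

Emit:
arm_command(series=[0.01,0.18,-0.13,0])

```text
time: 11.95
eef_pos: [594.3, -3.7, 229.9]
ee_rot: [-0.001, 0.743, 0.669, -0.002]
contact_force: [-10.6, -7.5, -5.9]
finger_gap: 22.3
```

Emit:
arm_command(series=[-0.01,0.18,-0.13,0])

```text
time: 12.03
eef_pos: [598.7, -4.5, 233.1]
ee_rot: [-0.001, 0.743, 0.669, -0.002]
contact_force: [-11.6, -6.6, -8.5]
finger_gap: 22.5
```

Emit:
arm_command(series=[-0.04,0.18,-0.12,0])

```text
time: 12.12
eef_pos: [602.9, -5.7, 236.1]
ee_rot: [-0.001, 0.743, 0.669, -0.002]
contact_force: [-14.4, -3.1, -4.7]
finger_gap: 22.5
```

```bash
python3 plan.py .1 10
```

```text
t 12.1167 eef [602.9  -5.7 236.1] F [-14.4  -3.1  -4.7] gap 22.5 a 1.761 r 54.9 ax 0.3
2.26 [-0.05, 0.17, -0.12, 0, -0.08, 0.17, -0.12, 0, -0.1, 0.16, -0.11, 0, -0.12, 0.15, -0.11, 0, -0.13, 0.14, -0.1, 0]
2.76 [-0.15, 0.13, -0.09, 0, -0.17, 0.12, -0.08, 0, -0.18, 0.1, -0.07, 0, -0.19, 0.09, -0.06, 0, -0.2, 0.07, -0.05, 0]
```

```bash
cat >> log.txt <<'E'
585.3 -3.9 223.6 -10.2 -5.2 -3.4
589.8 -3.6 226.8 -10.1 -6.7 -5.4
594.3 -3.7 229.9 -10.6 -7.5 -5.9
598.7 -4.5 233.1 -11.6 -6.6 -8.5
602.9 -5.7 236.1 -14.4 -3.1 -4.7
E
cat >> ana.py <<'E'
from scipy.optimize import curve_fit
Y=np.array([-f@(-np.sin(a)*e0+np.cos(a)*np.array([0,1,0])) for a,f in zip(A,F)])
m=lambda a,b,k:b+3.18*np.maximum(a-k,0)
q,cv=curve_fit(m,A,Y,[8.8,6.8]);print("base,touch",q,np.sqrt(np.diag(cv)),"past",A[-1]-q[1])
E
python3 ana.py|tail -6
```

```text
a 7.65 tang 10.8 rad -4.2 ax 2.7
a 7.75 tang 11.4 rad -6.7 ax 0.9
a 7.85 tang 11.3 rad -8.6 ax 0.7
a 7.95 tang 12.9 rad -9.2 ax -0.8
a 8.04 tang 13.0 rad -7.4 ax 4.1
base,touch [8.95352428 6.87059317] [0.1120123 0.063229 ] past 1.1728826387997566
```

Emit:
arm_command(series=[-0.05,0.17,-0.12,0])

```text
time: 12.2
eef_pos: [607.0, -7.4, 239.0]
ee_rot: [-0.002, 0.743, 0.669, -0.002]
contact_force: [-14.1, -4.1, -6.8]
finger_gap: 21.6
```

Emit:
arm_command(series=[-0.08,0.17,-0.12,0])

```text
time: 12.28
eef_pos: [610.9, -9.7, 241.9]
ee_rot: [-0.002, 0.743, 0.669, -0.002]
contact_force: [-13.9, -2.1, -6.4]
finger_gap: 22.4
```

Emit:
arm_command(series=[-0.1,0.16,-0.11,0])

```text
time: 12.37
eef_pos: [614.6, -12.3, 244.7]
ee_rot: [-0.002, 0.743, 0.669, -0.002]
contact_force: [-14.5, 0.9, -5.9]
finger_gap: 22.4
```

Emit:
arm_command(series=[-0.12,0.15,-0.11,0])

```text
time: 12.45
eef_pos: [618.0, -15.5, 247.4]
ee_rot: [-0.002, 0.743, 0.669, -0.002]
contact_force: [-13.3, 2.9, -7.7]
finger_gap: 22.5
```

```bash
python3 plan.py .1 0
```

```text
t 12.45 eef [618.  -15.5 247.4] F [-13.3   2.9  -7.7] gap 22.5 a 2.15 r 55.0 ax 0.3
```

```bash
cat >> log.txt <<'E'
607 -7.4 239 -14.1 -4.1 -6.8
610.9 -9.7 241.9 -13.9 -2.1 -6.4
614.6 -12.3 244.7 -14.5 .9 -5.9
618 -15.5 247.4 -13.3 2.9 -7.7
E
python3 ana.py|tail -5
```

```text
a 8.14 tang 12.7 rad -9.7 ax 2.2
a 8.24 tang 12.3 rad -9.0 ax 2.5
a 8.33 tang 13.2 rad -7.8 ax 3.5
a 8.43 tang 13.7 rad -7.4 ax 1.5
base,touch [8.95352428 6.91701387] [0.11221574 0.05622273] past 1.5157886541999046
```

Emit:
arm_command(series=[-0.13,0.14,-0.1,0,0,0,0,0])

```text
time: 12.62
eef_pos: [621.6, -19.5, 250.1]
ee_rot: [-0.002, 0.743, 0.669, -0.001]
contact_force: [-11.3, 0.5, -4.3]
finger_gap: 22.3
```

Emit:
arm_command(series=[0,0,0,0,0,0,0,0,0,0,0,0,0,0,0,0,0,0,0,0], fingers=0)

```text
time: 13.03
eef_pos: [622.7, -19.3, 251.2]
ee_rot: [0.0, 0.743, 0.669, 0.0]
contact_force: [-1.1, -0.4, 0.7]
finger_gap: 81.1
```

Emit:
arm_command(series=[0,0,0,0,0,0,0,0,0,0,0,0,0,0,0,0,0,0,0,0])

```text
time: 13.45
eef_pos: [622.7, -19.4, 251.0]
ee_rot: [-0.0, 0.743, 0.669, -0.0]
contact_force: [-0.5, 0.1, 0.4]
finger_gap: 85.5
```

```bash
python3 plan.py .1 0
```

```text
t 13.45 eef [622.7 -19.4 251. ] F [-0.5  0.1  0.4] gap 85.5 a 2.275 r 56.1 ax 0.4
```

Emit:
arm_command(series=[0,-0.4,0,0,0,-0.6,0,0,0,-0.8,-0.2,0,0,-0.8,-0.6,0,0,-0.8,-1,0])

```text
time: 13.87
eef_pos: [536.6, -10.3, 294.3]
ee_rot: [-0.002, 0.743, 0.669, -0.001]
contact_force: [0.7, -0.3, 0.5]
finger_gap: 85.4
```

Emit:
arm_command(series=[0,-0.8,-1,0,0,-0.8,-0.8,0,0,-0.6,-0.5,0,0,0,0,0,0,0,0,0])

```text
time: 14.28
eef_pos: [483.4, -4.7, 354.2]
ee_rot: [0.001, 0.743, 0.669, 0.001]
contact_force: [0.0, 0.2, -0.1]
finger_gap: 85.4
```

Run:
```python
from h import *
o=arm.get_obs();print(o["time"],o["eef_pos"],o["contact_force"])
p=camera_params("wrist")
im=get_image("wrist");cv2.imwrite("pics/w7.png",cv2.resize(im,(800,600),interpolation=cv2.INTER_CUBIC))
for a in(2.0,2.1,2.2,2.3,2.4): print(a,proj(p,handle(TJ,a,66))/.64)
```

```text
14.2833 [483.37921736  -4.72654856 354.23470909] [ 0.00626636  0.20166478 -0.13482331]
2.0 [413.45168104 513.34584658]
2.1 [409.09720128 522.38350662]
2.2 [403.88643713 530.98162774]
2.3 [397.86401402 539.03907375]
2.4 [391.08578659 546.45851852]
```

View pics/w7.png

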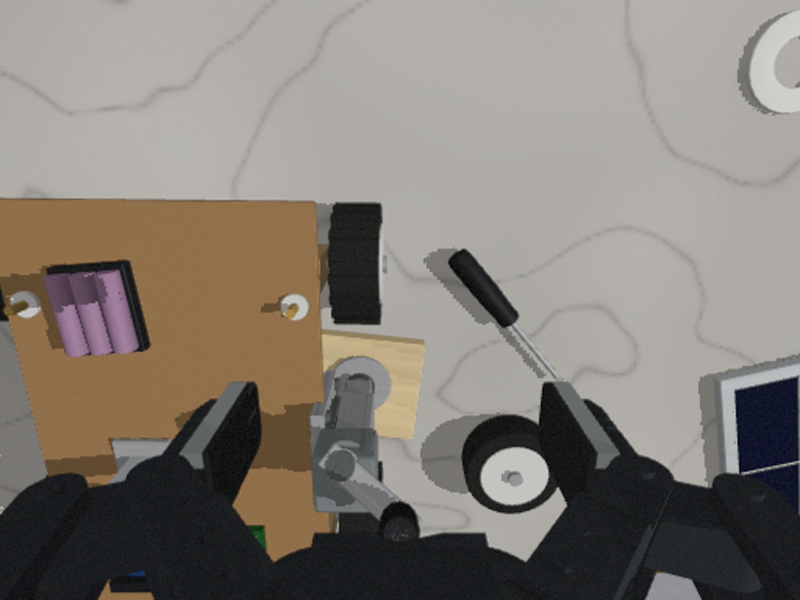

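```bash
python3 -c "
from station import job;print(job.finish_job())"
```

```text
the job is handed in; nothing more can be done
None
```

I wound the jack's crank clockwise until its foot was bearing on the pad, then let go and moved the arm clear. I handed the job in at about 14.3 s of the 67 s allowed.

- **Winding:** I gripped the upper end of the handle and turned it about 9.7 rad in one continuous grip. A slow test pass beforehand showed the gripper clears the lamp bar.
- **First touch:** The push needed at the handle held at about 9.0 N, then rose to about 13.7 N in the last reading, 0.1 rad before I stopped. The fit puts first touch at crank angle 6.92 ± 0.06 rad.
- **Final position:** I stopped at about 8.5 rad, roughly 1.6 rad past touch, just over a quarter turn and below the third-turn limit (2.09 rad). The last picture fits this, with the handle at about 2.2 rad (8.5 less one full turn).
- **Last checks:** In the last picture the foot is down on the pad. The battery and screwdriver look undisturbed, and the gripper is open and clear with no force on it. I compared these by eye only. That view did not show the transformer, meter or driver board, but the arm did not work near them.
- **Disagreement:** My early camera estimate put first touch at about 5.65 rad, some 1.2 rad sooner than the force showed. That estimate could be off by at least 0.5 rad, so I relied on the force readings.

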